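Unbolt and open the bench test kiln

TASK

The little bench kiln has cooled and its test tiles are to come out. Draw back the sliding bolt that locks the lid, fully to its stop, and only then slide the lid, the slab with the wooden bar handle, all the way open along its rails. Leave the bolt drawn back, and let go of everything.

Things in the scene. Friction and masses are not known exactly. Their poses are not given: they have to be found in the camera images.
- bolt (a joint): The lock: a steel bar 85 x 14 x 14 mm in a dark channel on the front rim of the kiln (aluminium-cased cream firebrick box, 260 x 260 x 160 mm high, fixed). Its tongue sits between two lugs on the lid's front edge. Value in m drawn back: 0 home, free of the lugs from about 0.022, 0.045 at its stop. Slides along -x of bolt_knob, towards the robot; 2 N friction, no spring, stays where left.
- lid (a joint): The lid: a cream firebrick slab with an aluminium band, 162 x 184 mm, top 190 mm above the table, up to 1 kg. Value in m open: 0 shut, 0.16 at its stop. Slides level along +y of lid_handle (robot's left) onto two steel rails that stick out of the kiln's left side. Locked, with 5 mm of play, until the bolt is drawn back; then 3 N friction, no spring, stays where left.
- bolt_knob (a point): Middle of the bolt's knob: an upright steel cylinder 18 mm across, 36 mm high, on a 10 mm stem; 224 mm above the table, knob top 242, underside 206, bolt's top 178. Moves with the bolt. Axes are the kiln's: x from its front to its back, y to its left along the rails, z up. With the bolt home the lid's edge is 29 mm behind it (+x). The squat terracotta vent plug on the right rim is not it.
- lid_handle (a point): Middle of the lid's handle: a wooden bar 100 mm long (along x), 16 mm wide (y), 16 mm high; 232 mm above the table, underside 32 mm clear of the lid, on thin posts 43 mm to either side along x. Moves with the lid. Axes are the kiln's: x along the bar, y the way the lid opens, z up. Lid shut and bolt home, the bolt's knob lies 110 mm in -x and 55 mm in -y from here.

How it is judged:
On the way, in this order (a step that is already met when the one before it is completed fails the run):
1. the bolt is drawn back to within 12 mm of its stop while the lid is still shut (value of joint bolt above 0.033 m and value of joint lid below 0.01 m), for 0.2 s.
2. the lid is slid open to within 15 mm of its stop (value of joint lid above 0.145 m), for 0.2 s.
At the end, for the whole second after the job is handed in: the lid rests open within 15 mm of its stop (joint above 0.145 m) and the bolt is still drawn back within 12 mm of its stop (joint above 0.033 m) (value of joint lid above 0.145 m and value of joint bolt above 0.033 m and not (velocity of joint lid above 0.01 m/s) and not (velocity of joint lid below -0.01 m/s)); the robot touches nothing.
It also fails if it takes over 48 s, if anything falls off the work surface, if the arm or the gripper's body presses on something with over 40 N, if the wrist force passes 120 N, or if a joint passes its speed limit or range.

ROBOT

A 7-joint arm with a two-finger parallel gripper is mounted at the origin on the work surface. World frame = base frame: x ahead of the robot, y to its left, z up, the work surface at z = 0. Lengths are in m, angles in rad, forces in N, time in s.
With the tool pointing down it reaches from about 0.425 to 0.8 m from the base axis. Payload 8.3 kg.
Tool frame: the origin (TCP) lies at the very end of the fingers, on their centre line; the grasp point (between the pads) lies 19 mm behind it; x points along the fingers, y is the direction in which the jaws open and shut, and the axes are right-handed (so a half turn about x gives the same grasp; the last joint's range is limited). The gripper opens to 85 mm and grips with 20 to 120 N. Pads are 22 mm wide; open, the fingers measure 114 mm over their backs; the gripper's body (76 mm by 85 mm) begins 54 mm behind the grasp point. The pads swing forward as they close: fully open they stand 13 mm farther back than shut.
Start: joints at [1.176, 0.383, 0.016, 1.37, -0.006, 1.388, -0.046], TCP at [0.204, -0.591, 0.231] pointing down, gripper open.
Joint ranges: [-2.95, 2.95], [-0.25, 2.06], [-1.52, 1.56], [0.18, 2.33], [-1.44, 4.58], [0.02, 2.06], [-3.01, 3.01]. Speed limits (rad/s): [2.39, 2.39, 3.01, 3.01, 3.14, 3.14, 3.14].

INTERFACE

Orientations are given as [roll, pitch, yaw] about the fixed x, y, z axes, in that order (R = Rz(yaw) Ry(pitch) Rx(roll)).
In Python, from bench import env, hand, planner, readout, imaging, finish_job gives the robot as it stands. Calls block until the motion is done:
- env.movep(position, orientation): joint-space move of the TCP to a pose.
- env.move_straight(position, rot=None, v=0.15, force_limit=None): straight line of the TCP; rot=None keeps the orientation; v is the mean speed in m/s. With force_limit (N) it stops when the force on the tool has changed by that much, and returns True; else False.
- env.movej(angles): joint-space move.
- hand.set_gripper(opening, effort=None): finger opening in m; effort is the grip in N (None keeps the last); returns when the fingers have stopped.
- env.wait(seconds).
- planner.inverse_kinematics(position, orientation): joint angles nearest the present ones, or None.
- readout.sense(): the state.
- imaging.camera(name): name is "scene" or "top" or "wrist"; returns a dict with "color" (480x640x3 uint8, red, green, blue), "z_map" (480x640 float32, m along the optical axis (not along the pixel's ray), 0 where there is no reading), "K" (3x3 intrinsics, pixels), "world_to_cam" (4x4, takes a point from world to camera coordinates). Camera axes: x right, y up, looking along -z (the intrinsics and any distortion apply to the point x, -y, -z); pixel columns grow to the right and rows downward; lengths in m; the calibration is good to about 2 mm. A picture is of the moment at which its call begins.
A pose or a line that the arm cannot do raises env.PlanningError and nothing moves.
- finish_job(): hands the job in, once; it reports no verdict.
The state is a dict: "time": time; "joint_positions": joint angles; "qd": joint speeds; "joint_torque": joint torques, N m; "tcp_pos": TCP position; "tool_rot": TCP orientation; "contact_force": force on the tool from outside, world axes, zero at the start; "moment": the same for the moment, N m; "gripper_width": finger opening in m.
Only numpy, scipy, OpenCV 4.12 (cv2) and the standard library are available. Lean on these libraries where they do the work, as an engineer would, in place of code of your own. Each camera call takes 0.05 s, during which the arm holds its last target.

## Working session

There is one attempt and no reset: what is moved stays moved. The work goes in short steps, each a Python script; the robot and the scene stay as the last script left them, time stands still between calls to the robot, and variables do not carry over. Pictures are saved under pics/ and viewed, and the job is handed in when it is done.

```bash
mkdir -p pics; ls
python3 - <<'E'
from bench import env, hand, planner, readout, imaging
import cv2, numpy as np
for n in ("scene","top"):
    c=imaging.camera(n); cv2.imwrite(f"pics/{n}0.png",c["color"][:,:,::-1]); np.savez(f"{n}0.npz",**c)
    print(n,c["K"].tolist(),np.round(c["world_to_cam"],3).tolist(),[k for k in c])
print(readout.sense())
E
```

```text
pics
scene [[520.1702630526614, 0.0, 320.54169827889694], [0.0, 520.1702630526614, 230.79089823601743], [0.0, 0.0, 1.0]] [[-0.788, -0.616, -0.008, 0.422], [0.582, -0.748, 0.318, -0.428], [-0.202, 0.246, 0.948, -0.687], [0.0, 0.0, 0.0, 1.0]] ['color', 'z_map', 'K', 'world_to_cam']
top [[532.486393642457, 0.0, 323.75848116497446], [0.0, 532.486393642457, 236.43319048571172], [0.0, 0.0, 1.0]] [[0.013, -1.0, -0.016, -0.071], [0.995, 0.012, 0.096, -0.556], [-0.096, -0.017, 0.995, -0.757], [0.0, 0.0, 0.0, 1.0]] ['color', 'z_map', 'K', 'world_to_cam']
{'time': 0.1, 'joint_positions': array([ 1.17612679,  0.3841602 ,  0.0163534 ,  1.37106444, -0.00629   ,
        1.38822079, -0.04650013]), 'qd': array([-0.00073136, -0.00133702,  0.00300964, -0.00195334,  0.00104687,
        0.0003932 , -0.00112037]), 'joint_torque': array([ 3.88924760e-03, -6.29128289e+01,  8.47905669e-01, -3.72759104e+01,
        1.68055220e-02,  1.04424221e-02,  4.48000762e-06]), 'tcp_pos': array([ 0.20346385, -0.59045886,  0.23036793]), 'tool_rot': array([-1.55462025,  1.56899268,  1.91882702]), 'contact_force': array([ 0.07130734,  0.1640626 , -1.06938299]), 'moment': array([-0.02814029, -0.02538434, -0.04347974]), 'gripper_width': 0.08528417297993607}
```

View pics/top0.png

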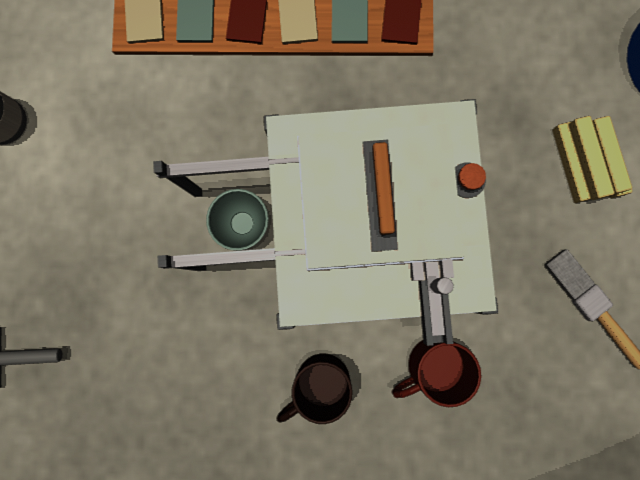

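View pics/scene0.png

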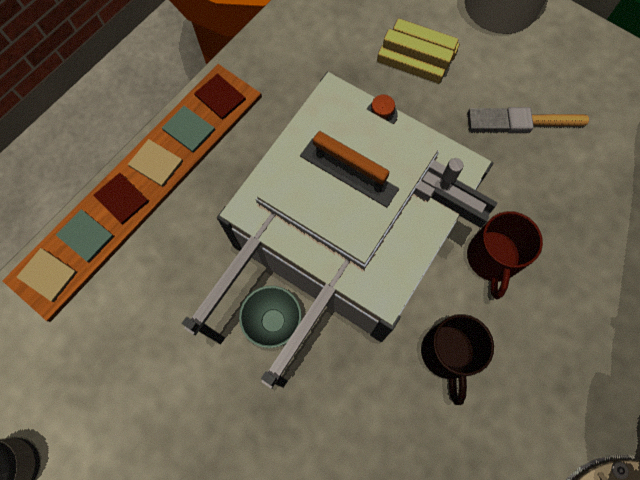

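```bash
cat > h.py <<'E'
import numpy as np
def world(c,u,v,zw=None):
    K=c["K"];T=np.linalg.inv(c["world_to_cam"]);
    d=np.array([(u-K[0,2])/K[0,0],-(v-K[1,2])/K[1,1],-1.0])
    o=T[:3,3];r=T[:3,:3]@d
    s=(zw-o[2])/r[2] if zw is not None else c["z_map"][int(round(v)),int(round(u))]
    return o+s*r
def proj(c,p):
    q=c["world_to_cam"]@np.append(p,1); K=c["K"]
    return np.array([K[0,0]*q[0]/-q[2]+K[0,2],K[1,1]*-q[1]/-q[2]+K[1,2]])
E
python3 - <<'E'
import cv2,numpy as np
from h import *
t=dict(np.load("top0.npz"));s=dict(np.load("scene0.npz"))
a=cv2.resize(t["color"][130:330,340:520,::-1],None,fx=3,fy=3,interpolation=cv2.INTER_CUBIC)
cv2.imwrite("pics/topc.png",a)
a=cv2.resize(s["color"][100:300,280:540,::-1],None,fx=3,fy=3,interpolation=cv2.INTER_CUBIC)
cv2.imwrite("pics/scc.png",a)
for n,u,v,z in [("knobtop",444,285,None),("h1",381,145,None),("h2",387,232,None),("mugrim",445,342,None),("mugrim2",445,405,None),("mugin",445,365,None),("mug2",325,360,None),("mugL",412,370,None),("mugR",479,372,None),("lid",420,200,None),("plug",472,175,None)]:
    print(n,world(t,u,v).round(4))
E
```

```text
knobtop [ 0.4858 -0.1952  0.2434]
h1 [ 0.6362 -0.1291  0.2395]
h2 [ 0.5414 -0.1358  0.2394]
mugrim [ 0.4203 -0.2099  0.1755]
mugrim2 [ 0.3306 -0.2273  0.0888]
mugin [ 0.3705 -0.2451  0.0056]
mug2 [ 0.3845 -0.0694  0.0766]
mugL [ 0.3688 -0.1904  0.0476]
mugR [ 0.3738 -0.2719  0.09  ]
lid [ 0.5842 -0.1788  0.1925]
plug [ 0.6147 -0.2399  0.1905]
```

View pics/topc.png

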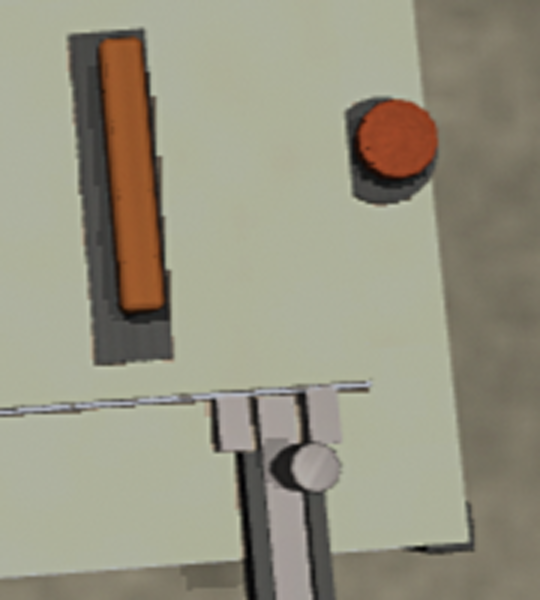

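View pics/scc.png

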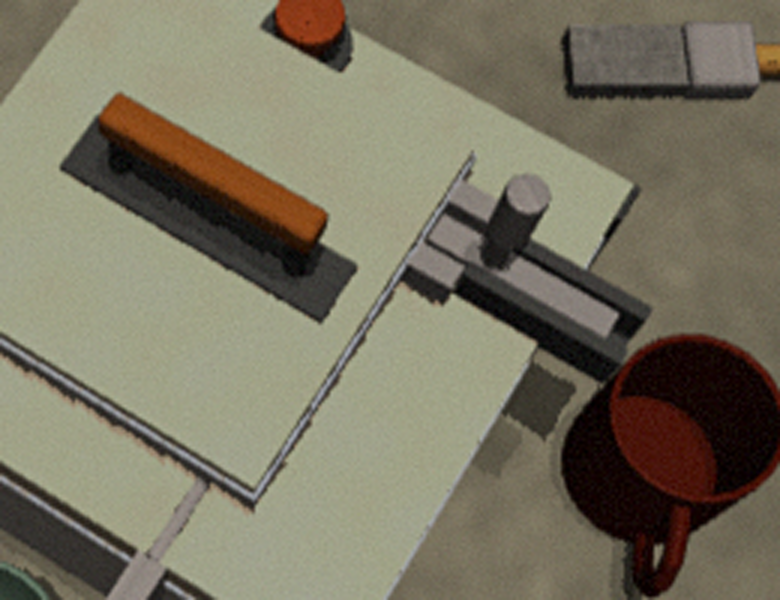

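```bash
cat >> h.py <<'E'
from scipy.spatial.transform import Rotation as Ro
def down(yaw,flip=False):
    # tool x down, tool y along the kiln's y (yaw = kiln yaw)
    y=np.array([-np.sin(yaw),np.cos(yaw),0])*(-1 if flip else 1); x=np.array([0,0,-1.])
    M=np.column_stack([x,y,np.cross(x,y)])
    return Ro.from_matrix(M).as_euler('xyz')
E
python3 - <<'E'
from h import *
from bench import planner,readout
t=dict(np.load("top0.npz"));s=dict(np.load("scene0.npz"))
P=lambda u,v:(340+u/3-.33,130+v/3-.33)
k=world(t,*P(315,468),.242); k2=world(s,280+527/3-.33,100+193/3-.33,.242)
print("knob",k,k2)
c=[world(t,*P(*q),.240) for q in [(100,40),(143,38),(122,310),(163,307)]]
hc=np.mean(c,0); d=(c[0]+c[1]-c[2]-c[3]); yaw=np.arctan2(d[1],d[0])
cs=[world(s,280+u/3-.33,100+v/3-.33,.240) for u,v in [(98,117),(120,95),(303,240),(326,213)]]
hs=np.mean(cs,0); ds=(cs[0]+cs[1]-cs[2]-cs[3]); print("handle",hc,hs,yaw,np.arctan2(ds[1],ds[0]),np.linalg.norm(d)/2)
R=np.array([[np.cos(yaw),-np.sin(yaw)],[np.sin(yaw),np.cos(yaw)]])
print("rel in kiln",R.T@(k-hc)[:2], "scene",R.T@(k2-hs)[:2])
for y in (yaw,):
  for f in (0,1):
    for p in (k,hc):
      print(f,planner.inverse_kinematics([p[0],p[1],.21],down(y,f)))
E
```

```text
knob [ 0.48507233 -0.19615397  0.242     ] [ 0.4865198  -0.19445034  0.242     ]
handle [ 0.58973039 -0.13206211  0.24      ] [ 0.59099858 -0.12970314  0.24      ] 0.07893419933629289 0.07885819023115623 0.09820006941155435
rel in kiln [-0.10938598 -0.05563977] scene [-0.10925893 -0.05630721]
0 [ 0.83553299  0.22492883 -0.5953317   1.65999318  0.13029731  1.29660676
  1.86625425]
0 [ 0.64910874  0.42477131 -0.65950619  1.44006346  0.26089345  1.36521621
  1.62937567]
1 [ 0.5796409   0.19179133 -0.29361075  1.67082999  0.05748975  1.28743567
 -1.21683432]
1 [ 0.45398049  0.37643691 -0.3822367   1.44958648  0.14123225  1.342693
 -1.42779243]<sys>:0: UserWarning: Gimbal lock detected. Setting third angle to zero since it is not possible to uniquely determine all angles.
```

```bash
python3 -W ignore - <<'E'
from h import *
from bench import env,hand,planner,readout,imaging
import cv2
yaw=.0789; r=down(yaw,1); k=np.array([.4858,-.1953]); ex=np.array([np.cos(yaw),np.sin(yaw)]); ey=np.array([-ex[1],ex[0]])
h=np.array([.5904,-.1309])
for p in (k-.05*ex,h+.165*ey): print(planner.inverse_kinematics([*p,.21],r))
env.move_straight([.204,-.591,.33],v=.2)
env.movep([*k,.33],r)
print(readout.sense()['contact_force'])
print(env.move_straight([*k,.213],r,v=.12,force_limit=10))
s=readout.sense();print(s['time'],s['tcp_pos'],s['contact_force'])
hand.set_gripper(0.0,effort=40)
s=readout.sense();print(s['time'],s['tcp_pos'],s['contact_force'],s['gripper_width'])
c=imaging.camera("top");cv2.imwrite("pics/top1.png",c["color"][:,:,::-1])
c=imaging.camera("scene");cv2.imwrite("pics/sc1.png",c["color"][:,:,::-1])
E
```

```text
[ 0.63157935  0.09595097 -0.28716631  1.77724605  0.0283933   1.27241547
 -1.15458227]
[ 0.40620078  0.36830111 -0.67512186  1.5127787   0.2331255   1.34233226
 -1.78095701]
[ 0.30249731 -0.4202731  -0.88183236]
False
3.6333 [ 0.48627384 -0.1954576   0.21384661] [-0.40269015 -0.18961303  0.19058731]
4.2667 [ 0.4858773  -0.19626567  0.21330272] [-0.04671397 -4.12312185  0.57446531] 0.017054194244653483
```

View pics/sc1.png

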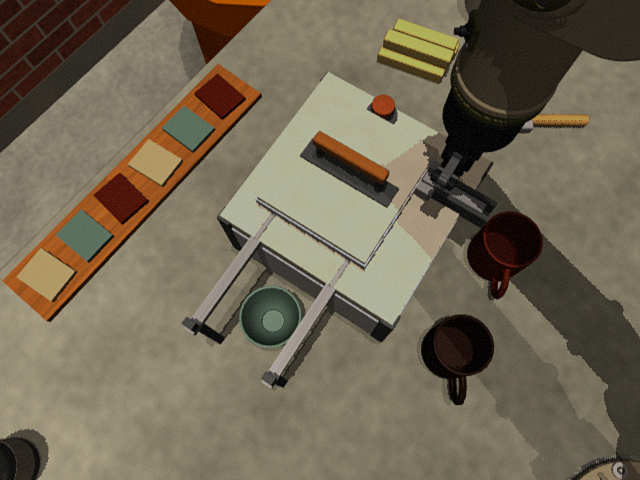

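The fingers are closed on the knob (around 450,175): width 17 mm against its 18 mm diameter. Next, pull to the stop.

```bash
python3 -W ignore - <<'E'
from h import *
from bench import env,hand,planner,readout,imaging
import cv2
yaw=.0789; ex=np.array([np.cos(yaw),np.sin(yaw)]); 
s=readout.sense();p0=s['tcp_pos']
print(env.move_straight([*(p0[:2]-.052*ex),p0[2]],v=.05,force_limit=16))
s=readout.sense();d=s['tcp_pos']-p0;print(s['time'],d,d[:2]@ex,s['contact_force'],s['gripper_width'])
hand.set_gripper(0.05)
s=readout.sense()
env.move_straight([*s['tcp_pos'][:2],.33],v=.15)
c=imaging.camera("top");cv2.imwrite("pics/top2.png",c["color"][:,:,::-1])
c=imaging.camera("scene");cv2.imwrite("pics/sc2.png",c["color"][:,:,::-1]);np.savez("sc2.npz",**c)
print(readout.sense()['time'])
E
```

```text
True
5.2417 [-4.48131127e-02 -3.95590363e-03 -2.50967796e-05] -0.04498549659245874 [ 4.05297161 -1.44517731 -0.97836516] 0.01644808652958612
6.6917
```

View pics/sc2.png

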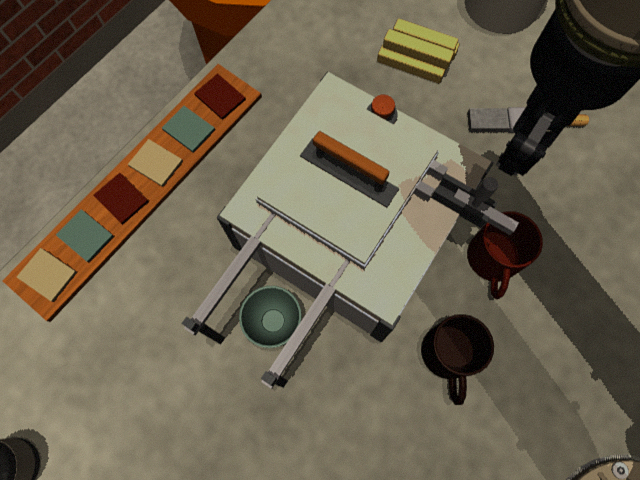

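The bolt has moved out over the mug with its knob at about (488,188), and the lid hasn't moved. Next, the handle.

```bash
python3 -W ignore - <<'E'
from h import *
from bench import env,hand,planner,readout,imaging
import cv2
yaw=.0789; r=down(yaw,1); ex=np.array([np.cos(yaw),np.sin(yaw)]); ey=np.array([-ex[1],ex[0]])
h=np.array([.5904,-.1309])
sc=dict(np.load("sc2.npz")); print("knob px expected", proj(sc,[*(np.array([.4858,-.1953])-.045*ex),.242]))
env.movep([*h,.33],r)
print(env.move_straight([*h,.213],r,v=.12,force_limit=10))
hand.set_gripper(0.0,effort=50)
s=readout.sense();p0=s['tcp_pos'];print(s['time'],p0,s['contact_force'],s['gripper_width'])
if s['gripper_width']>.01:
    print(env.move_straight([*(p0[:2]+.168*ey),p0[2]],v=.08,force_limit=20))
    s=readout.sense();d=s['tcp_pos']-p0;print(s['time'],d,d[:2]@ey,s['contact_force'],s['gripper_width'])
c=imaging.camera("scene");cv2.imwrite("pics/sc3.png",c["color"][:,:,::-1])
E
```

```text
knob px expected [490.88016013 183.38451968]
False
8.9167 [ 0.59074763 -0.13110988  0.21377718] [-0.32307604 -0.43812103  4.16742662] 0.01481165878912344
True
10.8083 [-1.38116756e-02  1.58347937e-01 -3.11991935e-05] 0.158943928943787 [-1.16529778 -0.87917513  3.65939113] 0.01534808728614576
```

View pics/sc3.png

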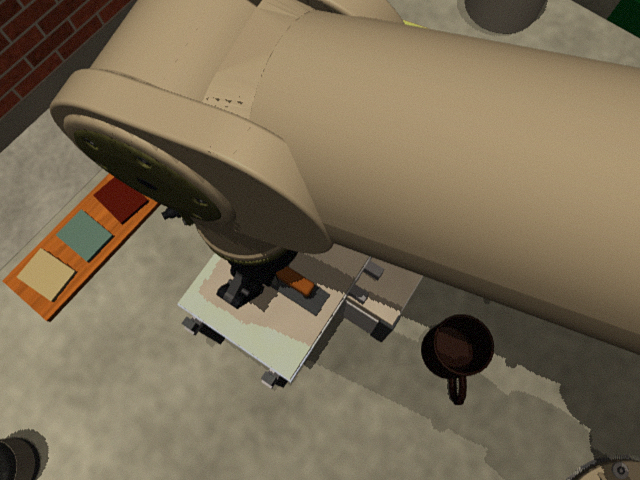

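The lid is out on the rails, about 159 mm, stopped by contact at the end stop. Now release and back off, checking the bolt and lid.

```bash
python3 -W ignore - <<'E'
from h import *
from bench import env,hand,planner,readout,imaging
import cv2
yaw=.0789; r=down(yaw,1)
env.wait(.3)
hand.set_gripper(0.05)
p=readout.sense()['tcp_pos']
env.move_straight([p[0],p[1],.36],v=.15)
env.movep([.45,-.45,.36],r)
a=[imaging.camera(n) for n in ("top","scene")]
for n,c in zip(("top4","sc4"),a): cv2.imwrite(f"pics/{n}.png",c["color"][:,:,::-1])
ex=np.array([np.cos(yaw),np.sin(yaw)]); ey=np.array([-ex[1],ex[0]])
for c in a:print("expected knob,handle",proj(c,[*(np.array([.4858,-.1953])-.045*ex),.242]),proj(c,[*(np.array([.5904,-.1309])+.16*ey),.24]))
s=readout.sense();print(s['time'],s['contact_force'],s['gripper_width'])
E
```

```text
expected knob,handle [447.62920593 328.18840032] [234.44341188 196.65515745]
expected knob,handle [490.88016013 183.38451968] [272.32182993 264.47340376]
14.6083 [-0.44973518 -0.05808519 -0.13884861] 0.05003634380385709
```

View pics/top4.png

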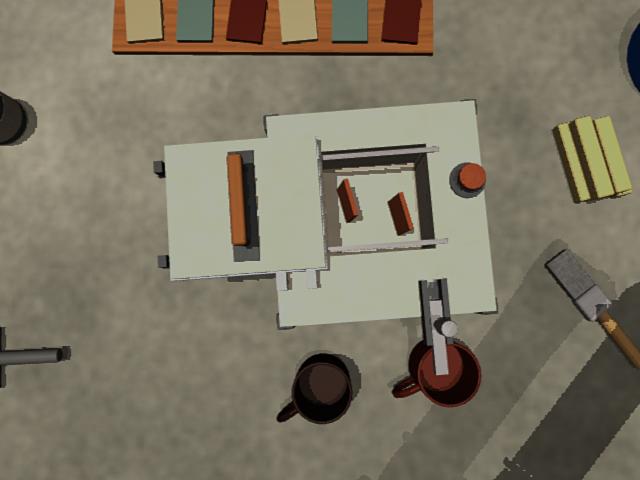

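View pics/sc4.png

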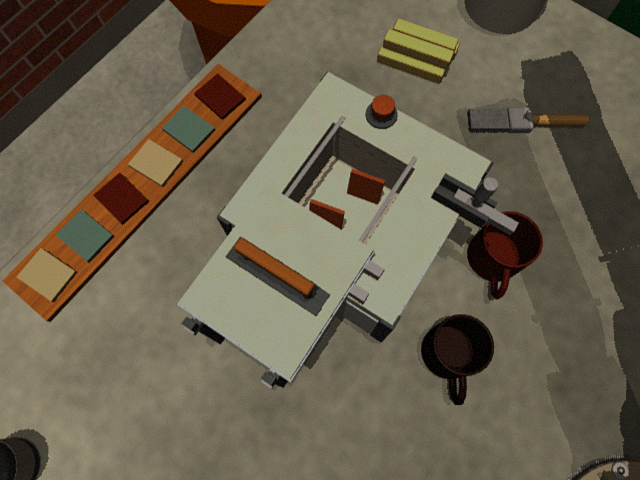

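The knob is at (448,328), as predicted. The handle, at about (238,198), looks a few mm short of the 160 mm prediction, so I'll measure it more closely.

Run:
```python
import cv2
a=cv2.imread("pics/top4.png")[140:260,210:280]
cv2.imwrite("pics/top4c.png",cv2.resize(a,None,fx=5,fy=5,interpolation=cv2.INTER_CUBIC))
```

```text
(no output)
```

View pics/top4c.png

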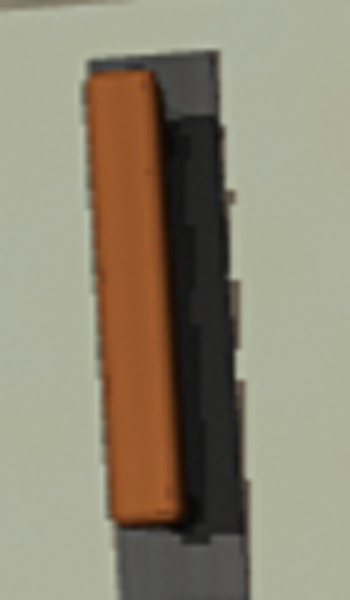

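Run:
```python
from bench import finish_job
print(finish_job())
```

```text
the job is handed in; nothing more can be done
None
```

The bolt is drawn back to its stop, the lid is slid open onto its rails, and the gripper has let go of both. I handed the job in at about 14.6 s of the 48 s allowed; it reports no verdict.

- **Bolt:** I gripped the knob and drew it back 45.0 mm, until the force limit stopped the arm at the bolt's stop. In the final top picture the knob is within about 1 px of where a fully drawn bolt should put it.
- **Lid:** I then slid the lid by its handle until the arm met the stop, after 158.9 mm of travel. The final top picture puts it at about 157 mm, roughly 2 mm less than the arm's reading. That is about the camera calibration error, and above the 145 mm needed.
- **Robot:** The arm is parked clear of the kiln with the gripper open and a force reading near zero. Both mugs and the other objects look unmoved.

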